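Wedge the rocking drawer chest

TASK

The blue steel drawer chest rocks because the foot under its yellow-marked corner is short: press down on that corner with the fingertips to feel it dip, then push the wooden wedge along the bench, thin end first, under that foot until it is just snug and the chest still stands level. Press the marked corner firmly once more to prove that it no longer rocks (if it does, push the wedge further and press again), then move clear. Only press and push: do not grip, lift or carry the wedge or the chest, do not shove the chest along, and leave everything else on the bench alone.

Things in the scene. Friction and masses are not known exactly. Their poses are not given: they have to be found in the camera images.
- chest: Loose blue steel drawer chest, about 3 kg, 238 mm deep (x) by 308 mm wide (y), flat top 90 mm and underside 30 mm above the bench, on four feet. Origin: on the bench under the short foot's centre (near right corner); x points from the drawer fronts to the back, y to the chest's left, z up. Front face at x = -24 mm (pulls to -31 mm), right side at y = -24 mm.
- short_foot (a point): Point on the bench under the centre of the short foot, round, black, 24 mm across. Its underside hangs 6 to 11 mm above the bench (unknown, differs each time). The other three feet, same size, at (190, 0), (0, 260), (190, 260) mm in the chest's x, y, carry the chest level.
- corner (a point): Centre of the yellow paint dab (32 mm across) on the chest's flat top, right above the short foot, 90 mm above the bench: the place to press. 2 to 6 N there tips the chest onto the short foot about the line through the two neighbouring feet (the corner also swings outward, 6 mm per 10 mm down; a stiff finger pressing straight down drags and needs up to 13 N). Let go, it falls back level.
- wedge: Loose pale wooden wedge, 140 mm long (its x), 46 mm wide, flat underside, 90 g; 3 mm thick at the thin end (+x, towards the chest), growing evenly to 19 mm at the tail (-x): 1.15 mm per 10 mm. Origin: centre of the underside. Starts in front of the short foot, roughly along the chest's x.
- wedge_tip (a point): Middle of the wedge's thin end, at its underside; at the start 12 to 32 mm short of the short foot's rim.
- wedge_tail (a point): Middle of the lower edge of the wedge's upright tail face (46 mm wide, 19 mm high): the face to push. The wedge slides under about 1 N; the push needed rises to several newtons once it meets the foot and begins to lift the chest.
- jar: Bystander, to be left alone: a small glass jar with a steel lid, 48 mm across, 60 mm tall, beside the chest. Origin on or near its underside.
- dolly: Bystander, to be left alone: a round steel panel dolly, 56 mm across, 32 mm tall, in front of the chest's left half. Origin on or near its underside.
- hammer: Bystander, to be left alone: a hammer lying on the bench to the right. Origin on or near its underside.
- wrench: Bystander, to be left alone: a wrench lying on the bench near the robot's left. Origin on or near its underside.
- oil: Bystander, to be left alone: a yellow oil bottle, 52 mm across, 130 mm tall, left of the chest. Origin on or near its underside.
- tin: Bystander, to be left alone: an open aluminium tin, 80 mm across, 70 mm tall, on the right. Origin on or near its underside.
There are look-alikes about, which are no part of the job. Leave any red look-alike of the wedge alone.

How it is judged:
By the outcome, as a careful person would: the job done as asked, in the order asked, and still so for the second after the job is handed in, with the robot touching nothing.
It also fails if it takes over 58 s, if anything falls off the work surface, if the arm or the gripper's body presses on something with over 40 N, if the wrist force passes 120 N, or if a joint passes its speed limit or range.

ROBOT

A 6-joint arm with a two-finger parallel gripper is mounted at the origin on the work surface. World frame = base frame: x ahead of the robot, y to its left, z up, the work surface at z = 0. Lengths are in mm, angles in degrees, forces in N, time in s.
With the tool pointing down it reaches from about 300 to 850 mm from the base axis. Payload 4.2 kg.
Tool frame: the origin (TCP) lies on the centre line of the jaws, within the pads' length; the fingertips stand env.nose_length ahead of it and the grasp point (between the pads) lies 2 mm behind it (env.nose_length is the distance from the TCP to the fingertips, in mm); z points along the fingers, y is the direction in which the jaws open and shut (so a half turn about z gives the same grasp; the last joint's range is limited). The gripper opens to 91 mm and grips with 3 to 60 N. Pads are 32 mm wide; open, the fingers measure 118 mm over their backs; the gripper's body (76 mm by 178 mm) begins 60 mm behind the grasp point.
Start: joints at [-65.776, 18.312, 89.639, -0, 72.044, -1.146], TCP at [246.376, -519.558, 230.976] pointing down, gripper open.
Joint ranges: [-177.97, 177.97], [-48.28, 115.42], [12.27, 149.76], [-77.06, 257.06], [2.81, 150.46], [-146.56, 146.56]. Speed limits (degrees/s): [147.25, 147.25, 180, 180, 180, 180].

INTERFACE

Orientations are given as [roll, pitch, yaw] about the fixed x, y, z axes, in that order (R = Rz(yaw) Ry(pitch) Rx(roll)).
In Python, from workcell import env gives the robot as it stands. The module is installed in compiled form; this text tells all that it offers.
- The arm moves only by the tool jog_arm, never from a script. Its argument "deltas" is a list that holds one entry, the list of rows, each a list of 5 numbers: the shift along the tool's x, y, z in m, then the turn about the tool's z in degrees, then the finger opening in m, from 0 to 0.0912. A call has 1 to 20 rows; each row is the pose to reach, as a shift and turn from the pose commanded when the call began, along the tool's axes at that moment; what a row does not reach only later rows make up. A row lasts 1/12 s, in which the tool goes at most 41.7 mm and 7.16 degrees, less where a joint would pass 70% of its speed; a pose out of reach is approached as far as the arm can. A call with a gripper value outside its range is refused whole. The fingers move at their own pace and stop on an object; "grip_force" is the grip in N (left out, the last holds). Time passes only in rows, so rows that repeat a pose let the fingers close. It gives the time, the measured TCP pose, the force and the opening at its end, in the units of the state.
- env.state(): the state, without advancing time (a new reading comes with each control period).
- env.grab_frame(name): name is "scene" or "top"; returns the picture (400x640x3 uint8, red, green, blue); there is no depth.
- env.camera_params(name): a dict with "fx", "fy", "cx", "cy" (pixels), "xyz" and "orientation" of the camera in the world. Camera axes: x right, y down, z forward; pixel columns grow to the right and rows downward; lengths in mm; the calibration is good to about 2 mm. A picture is of the moment at which its call begins. camera_params takes no time and is no camera call.
- env.job_done(): hands the job in, once; it reports no verdict.
Trained networks look in the newest picture that a camera, given by its name, has taken for a name from the list of things; names that differ only in an ending like _2 or _b are one class to them, and where a whole thing is asked for, a point or a joint stands for the part that bears it (a point fixed in the world has none). Each returns a list of dicts, best first, with "conf" (0 to 1); they miss things now and then, are a little off and sometimes report something else, mostly with a low value. They report only what shows in the picture. A call takes as long as a camera call. They do not tell look-alikes from the thing itself.
- env.look_for(camera, label): "xyz" ([x, y, z] in mm, in world coordinates, good to about 4 mm: the middle of the surface that is visible of it).
The state is a dict: "time_s": time; "qpos": joint angles; "qvel": joint speeds; "effort": joint torques, N m; "ee_pos": TCP position; "ee_rot": TCP orientation; "force": force on the tool from outside, world axes, zero at the start; "torque": the same for the moment, N m; "gripper_width": finger opening in mm.
Only numpy, scipy, OpenCV 4.12 (cv2) and the standard library are available. Lean on these libraries where they do the work, as an engineer would, in place of code of your own. Each camera call takes 0.05 s, during which the arm holds its last target.

## Working session

There is one attempt and no reset: what is moved stays moved. The work goes in short steps, Python scripts to look and compute and a tool call to move; the robot and the scene stay as the last step left them, time stands still between calls to the robot, and variables do not carry over. Pictures are saved under pics/ and viewed, and the job is handed in when it is done.

Besides the shell and the picture viewer there is one more tool, called after "Request:" as a command line: name --argument value ..., lists and objects as JSON in quotes. jog_arm: Moves the arm, as the interface text tells. Its arguments: {"type":"object","properties":{"deltas":{"type":"array"},"grip_force":{"type":"number"}},"required":["deltas"]}

```bash
mkdir -p pics; ls
cat > h.py <<'E'
import numpy as np, cv2
from scipy.spatial.transform import Rotation as R
from workcell import env
def cam(n):
    p=env.camera_params(n); return p, R.from_euler('xyz',p['orientation'],degrees=True).as_matrix()
def pix2w(n,u,v,z):
    p,M=cam(n); d=M@np.array([(u-p['cx'])/p['fx'],(v-p['cy'])/p['fy'],1]); o=np.array(p['xyz']); return o+d*(z-o[2])/d[2]
def w2pix(n,X):
    p,M=cam(n); c=M.T@(np.array(X,float)-np.array(p['xyz'])); return np.array([p['fx']*c[0]/c[2]+p['cx'],p['fy']*c[1]/c[2]+p['cy']])
def snap(n,f):
    im=env.grab_frame(n); cv2.imwrite('pics/'+f+'.png',im[:,:,::-1]); return im
E
python3 - <<'E'
from h import *
snap('scene','s0'); snap('top','t0')
for n in ('scene','top'):
    p=env.camera_params(n); print(n,p)
print(env.state(), env.nose_length)
for n in ['short_foot','corner','wedge','wedge_tip','wedge_tail','chest','jar']:
    for c in ('top','scene'):
        print(n,c,[(np.round(d['xyz']).tolist(),round(d['conf'],2)) for d in env.look_for(c,n)])
E
```

```text
pics
scene {'fx': 361.28636264083593, 'fy': 361.28636264083593, 'cx': 323.52713184457167, 'cy': 203.13591519482688, 'xyz': array([ 888.17170081, -561.35570269,  960.94088999]), 'orientation': array([-143.56374848,   -0.72922491,   29.80405168])}
top {'fx': 373.1067087596434, 'fy': 373.1067087596434, 'cx': 321.5414508227761, 'cy': 199.75514660993164, 'xyz': array([ 324.6582438 ,   -5.3337877 , 1153.55412258]), 'orientation': array([-167.64954758,   -0.20437203,  -90.31988389])}
{'time_s': 0.1, 'qpos': array([-6.57761547e+01,  1.83481713e+01,  8.96994084e+01,  5.74720319e-04,
        7.20432718e+01, -1.14589272e+00]), 'qvel': array([-0.11014732, -0.02298901, -0.07901895,  0.01141817,  0.04222155,
        0.06760249]), 'effort': array([ 1.05483141e-03, -4.13332486e+01, -2.32509112e+01,  7.29869097e-02,
        4.22093191e-02, -4.46888896e-05]), 'ee_pos': array([ 246.19429396, -519.1624533 ,  230.20244232]), 'ee_rot': array([-1.79909178e+02, -2.36320697e-03,  2.53695586e+01]), 'force': array([-0.40064134,  0.40191658, -0.27597078]), 'torque': array([-0.06180861, -0.04826641, -0.01580426]
[... 388 characters left out ...]
.75), ([519.0, 46.0, 9.0], 0.57), ([485.0, -504.0, 19.0], 0.56)]
wedge_tip top [([512.0, 50.0, 13.0], 0.89), ([434.0, -103.0, 13.0], 0.69), ([327.0, 101.0, 11.0], 0.65)]
wedge_tip scene [([515.0, 47.0, 7.0], 0.91), ([429.0, -101.0, 5.0], 0.81), ([334.0, 92.0, 12.0], 0.76)]
wedge_tail top [([513.0, 52.0, 7.0], 0.97), ([425.0, -105.0, 10.0], 0.93), ([331.0, 110.0, 9.0], 0.57)]
wedge_tail scene [([336.0, 93.0, 12.0], 0.95), ([518.0, 49.0, 7.0], 0.77), ([428.0, -109.0, 12.0], 0.7)]
chest top [([665.0, 234.0, 88.0], 0.72)]
chest scene [([692.0, 190.0, 86.0], 0.67), ([409.0, 454.0, 8.0], 0.31)]
jar top [([753.0, 8.0, 62.0], 0.46)]
jar scene [([766.0, -1.0, 55.0], 0.6), ([406.0, 456.0, 10.0], 0.6)]
```

View pics/s0.png

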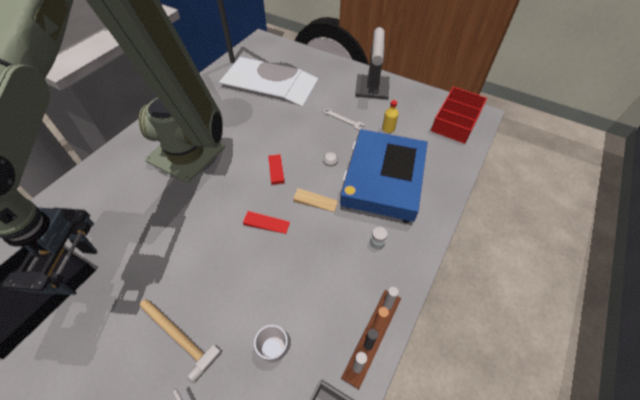

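View pics/t0.png

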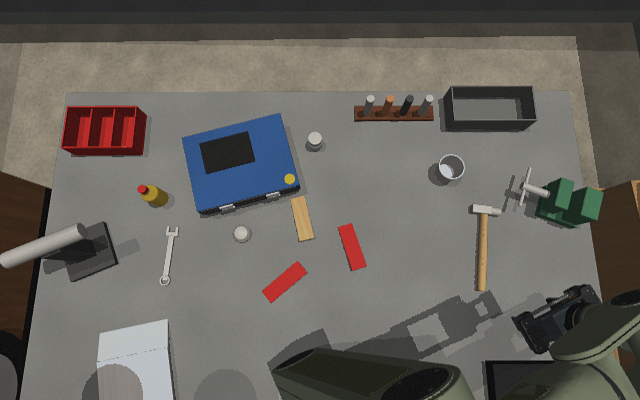

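The pale wedge is at top (303,218) and scene (315,200). The red look-alikes are at top (352,247) and (285,282). The yellow dab is at top (290,179) and scene (350,190). I'll take the pale one and check it in close crops.

Run:
```python
from h import *
s=cv2.imread('pics/s0.png');t=cv2.imread('pics/t0.png')
a=cv2.resize(s[150:230,280:380],None,fx=6,fy=6,interpolation=cv2.INTER_CUBIC)[:480,:600]
b=cv2.resize(t[160:250,250:350],None,fx=6,fy=6,interpolation=cv2.INTER_CUBIC)
cv2.imwrite('pics/cs.png',a);cv2.imwrite('pics/ct.png',b)
for n,im,(r0,r1,c0,c1) in (('scene',s,(150,230,280,380)),('top',t,(160,250,250,350))):
    h=cv2.cvtColor(im,cv2.COLOR_BGR2HSV)
    print(n,'near dab',h[190,350] if n=='scene' else h[179,290],'wedge',h[200,315] if n=='scene' else h[218,303])
    for lab,lo,hi in (('yel',(15,150,100),(35,255,255)),('wood',(8,50,120),(24,149,255))):
        m=cv2.inRange(h,lo,hi); mm=np.zeros_like(m); mm[r0:r1,c0:c1]=m[r0:r1,c0:c1]
        k,l,st,ce=cv2.connectedComponentsWithStats(mm)
        for i in range(1,k):
            if st[i,4]<25: continue
            print(n,lab,st[i],ce[i].round(1))
            if lab=='yel': print('  w@90',pix2w(n,*ce[i],90).round(1))
            else:
                c,_=cv2.findContours((l==i).astype('uint8'),0,2); r=cv2.minAreaRect(c[0]); bx=cv2.boxPoints(r); print('  rect',bx.round(1).tolist()); print([pix2w(n,*q,8).round(0).tolist() for q in bx])
```

```text
scene near dab [ 23 162 209] wedge [ 18  96 208]
scene yel [346 188   8   5  35] [349.6 189.9]
  w@90 [622.4  86.6  90. ]
scene wood [345 186  10   9  35] [349.7 189.7]
  rect [[345.0, 186.0], [354.0, 186.0], [354.0, 194.0], [345.0, 194.0]]
[[576.0, 155.0, 8.0], [602.0, 170.0, 8.0], [618.0, 140.0, 8.0], [592.0, 124.0, 8.0]]
scene wood [293 188  45  24 580] [314.7 199.9]
  rect [[292.20001220703125, 200.5], [296.5, 187.0], [337.8999938964844, 200.1999969482422], [333.6000061035156, 213.6999969482422]]
[[455.0, 12.0, 8.0], [436.0, 68.0, 8.0], [584.0, 90.0, 8.0], [598.0, 35.0, 8.0]]
top near dab [ 25 176 188] wedge [ 19 114 188]
top yel [284 174  11  10  82] [289.2 178.6]
  w@90 [622.1  84.6  90. ]
top wood [290 195  24  46 672] [301.6 217.8]
  rect [[289.0, 198.10000610351562], [303.8999938964844, 194.60000610351562], [314.1000061035156, 237.5], [299.1000061035156, 241.0]]
[[581.0, 92.0, 8.0], [593.0, 45.0, 8.0], [457.0, 13.0, 8.0], [446.0, 59.0, 8.0]]
```

View pics/cs.png

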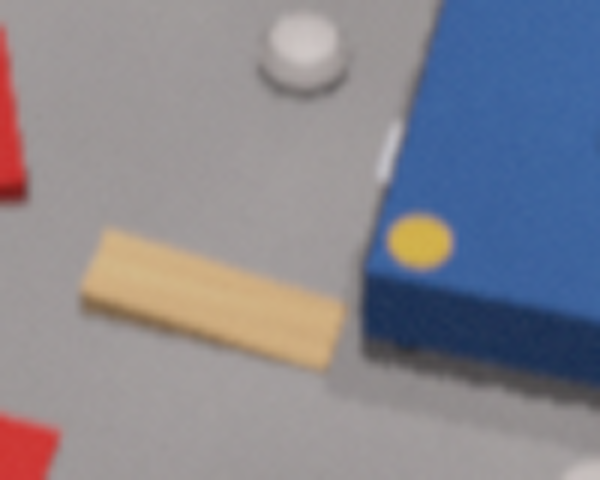

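View pics/ct.png

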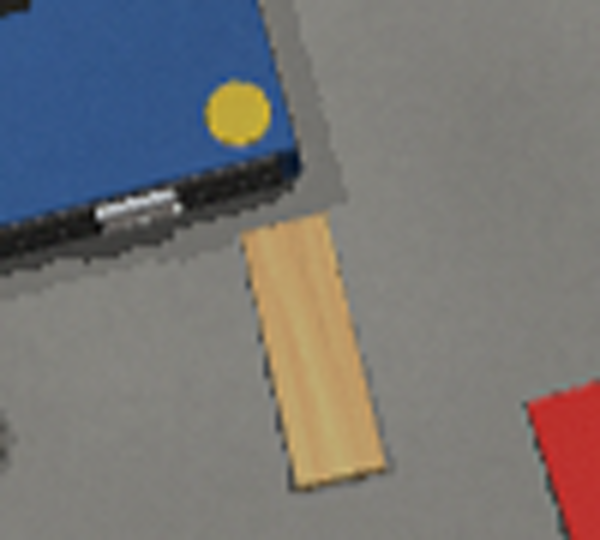

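Run:
```python
from h import *
s=cv2.imread('pics/s0.png');t=cv2.imread('pics/t0.png')
cv2.imwrite('pics/cs2.png',cv2.resize(s[120:230,330:440],None,fx=5,fy=5,interpolation=cv2.INTER_CUBIC))
cv2.imwrite('pics/ct2.png',cv2.resize(t[105:225,175:310],None,fx=5,fy=5,interpolation=cv2.INTER_CUBIC)[:600])
```

```text
(no output)
```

View pics/cs2.png

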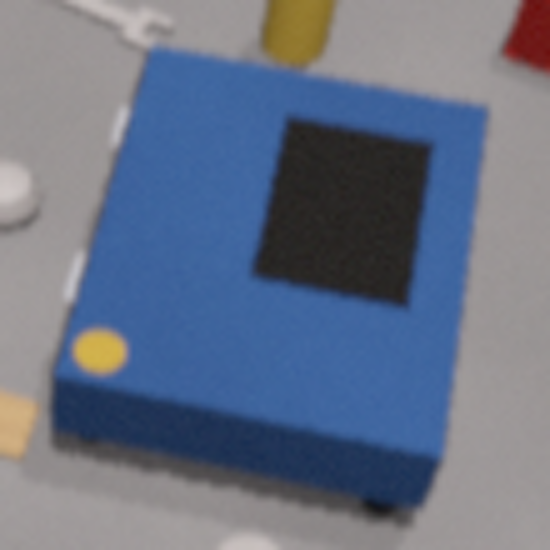

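View pics/ct2.png

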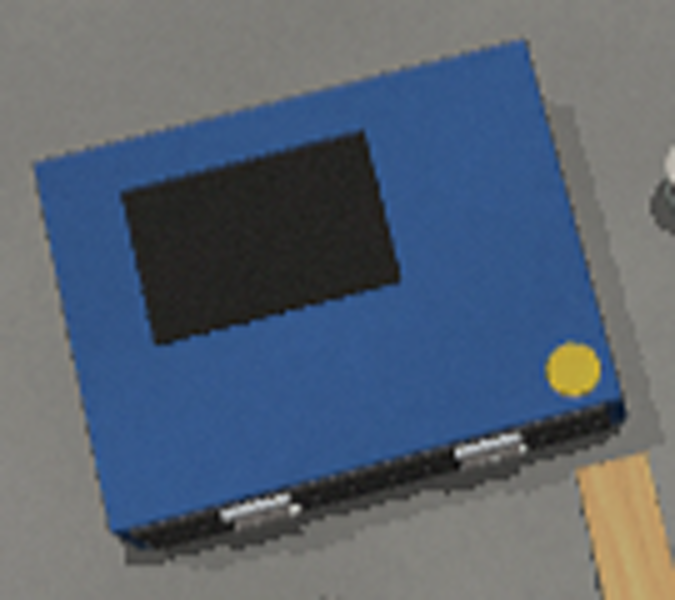

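```bash
cat > fit.py <<'E'
from h import *
from scipy.optimize import least_squares
def up(x,y,c0,r0,k): return np.array([c0+(x+.5)/k-.5,r0+(y+.5)/k-.5])
def fit(obs,p0):
    def tr(p,l): 
        a=np.deg2rad(p[2]); return [p[0]+np.cos(a)*l[0]-np.sin(a)*l[1],p[1]+np.sin(a)*l[0]+np.cos(a)*l[1],l[2]]
    f=lambda p:np.concatenate([w2pix(n,tr(p,l))-uv for n,uv,l in obs])
    r=least_squares(f,p0,loss='soft_l1'); return r.x, r.fun.round(1)
E
python3 - <<'E'
from fit import *
L=[(-24,-24,90),(214,-24,90),(214,284,90),(-24,284,90)]
T=[('top',up(x,y,175,105,5),l) for (x,y),l in zip([(622,401),(527,40),(35,163),(113,533)],L)]
S=[('scene',up(x,y,330,120,5),l) for (x,y),l in zip([(57,375),(440,457),(487,108),(152,47)],L)]
D=[('top',up(573,370,175,105,5),(0,0,90)),('scene',up(100,351,330,120,5),(0,0,90))]
for o in (T,S,T+S+D): print('chest',fit(o,[622,86,14]))
W=[(70,23,3),(70,-23,3),(-70,-23,19),(-70,23,19)]
wt=[('top',up(x,y,250,160,6),l) for (x,y),l in zip([(243,233),(325,213),(385,466),(293,482)],W)]
ws=[('scene',up(x,y,280,150,6),l) for (x,y),l in zip([(344,301),(328,370),(82,296),(105,227)],W)]
for o in (wt,ws,wt+ws): print('wedge',fit(o,[520,52,14]))
E
```

```text
chest (array([620.15230813,  83.15427896,  14.89652038]), array([ 0.6, -0.1,  0.3, -0.2, -0.3, -0.2, -0.6,  0.5]))
chest (array([622.57417937,  84.80005926,  15.1455461 ]), array([-1. ,  0.1,  0.7,  0.4,  0.4, -0.3, -0.3, -0.6]))
chest (array([621.42249118,  84.20293587,  14.98800405]), array([ 0.3, -0.5, -0.2, -0.6, -0.7, -0.4, -0.9,  0.2, -1.4,  0. ,  0.3,
        0.5,  0.2, -0.1, -0.4, -0.6,  0.2,  0.2, -0.7,  0.5]))
wedge (array([519.49708393,  51.93708731,  12.49832176]), array([-0.3, -0.5,  0.2, -0.3, -0.2,  0. ,  0.3,  0.7]))
wedge (array([518.93379306,  53.38554261,  14.56548422]), array([ 0.6,  0.2, -0.1, -0.4, -0.5, -0.4,  0. ,  0.6]))
wedge (array([519.25452182,  52.50325541,  13.29321723]), array([-0.8, -0.2, -0.3, -0.2, -0.1, -0. ,  0.5,  0.8,  0.6,  0.8, -0.4,
        0.2, -0.5, -0.6,  0.2,  0.5]))
```

```bash
cat >> h.py <<'E'
def goto(X,yaw):
    s=env.state(); M=R.from_euler('xyz',s['ee_rot'],degrees=True).as_matrix()
    d=M.T@(np.array(X,float)-s['ee_pos']); 
    print('shift mm',d.round(1),'turn',round(s['ee_rot'][2]-yaw,2),'| pos',s['ee_pos'].round(1),'rot',s['ee_rot'].round(1),'F',s['force'].round(1))
E
python3 -c "
from h import *
goto([621.5,84.3,140],15)"
```

```text
shift mm [ 597.7 -384.9   91. ] turn 10.37 | pos [ 246.4 -519.6  231. ] rot [180.   -0.   25.4] F [ 0.7 -0.3 -0. ]
```

Request:
jog_arm --deltas '[[[0.03, -0.02, 0, 2, 0], [0.06, -0.04, 0, 5, 0], [0.1, -0.065, 0, 10.4, 0], [0.135, -0.085, 0, 10.4, 0], [0.17, -0.11, 0.0, 10.4, 0], [0.205, -0.13, 0.0, 10.4, 0], [0.24, -0.155, 0, 10.4, 0], [0.275, -0.175, 0, 10.4, 0], [0.31, -0.2, 0, 10.4, 0], [0.345, -0.222, 0, 10.4, 0], [0.38, -0.245, 0, 10.4, 0], [0.415, -0.267, 0.0, 10.4, 0], [0.45, -0.29, 0.0, 10.4, 0], [0.485, -0.312, 0.0, 10.4, 0], [0.52, -0.335, 0.02, 10.4, 0], [0.55, -0.354, 0.04, 10.4, 0], [0.58, -0.373, 0.06, 10.4, 0], [0.598, -0.385, 0.08, 10.4, 0], [0.598, -0.385, 0.091, 10.4, 0], [0.598, -0.385, 0.091, 10.4, 0]]]'

```text
time_s: 2.47
ee_pos: [620.1, 85.6, 136.2]
ee_rot: [-180.0, 0.4, 15.1]
force: [0.1, 0.1, -0.4]
gripper_width: 0.4
```

```bash
python3 -c "
from h import *
goto([621.5,84.3,112],15)
snap('scene','s1');snap('top','t1');print(env.state()['gripper_width'])
a=cv2.imread('pics/s1.png')[120:260,250:430];cv2.imwrite('pics/s1c.png',cv2.resize(a,None,fx=4,fy=4))"
```

```text
shift mm [ 1.2  1.6 24.2] turn 0.12 | pos [620.1  85.6 136.2] rot [-180.     0.4   15.1] F [ 0.1  0.1 -0.4]
0.24349946410039552
```

View pics/s1c.png

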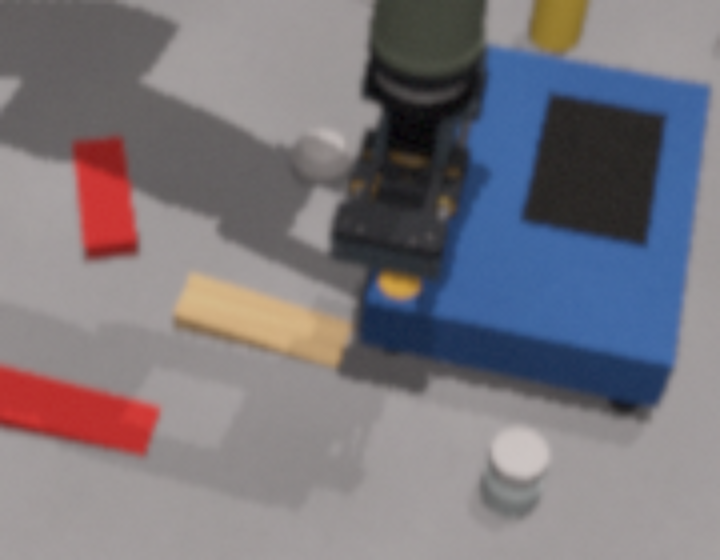

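The closed fingers stand right over the dab (crop pixel 398,285). I'll descend to just above it.

Request:
jog_arm --deltas '[[[0.001, 0.001, 0.012, 0, 0], [0.001, 0.001, 0.02, 0, 0], [0.001, 0.001, 0.023, 0, 0], [0.001, 0.001, 0.024, 0, 0], [0.001, 0.001, 0.024, 0, 0]]]'

```text
time_s: 2.98
ee_pos: [622.8, 83.3, 115.9]
ee_rot: [180.0, 0.0, 14.9]
force: [-0.8, 0.9, -0.0]
gripper_width: 0.3
```

Request:
jog_arm --deltas '[[[0, 0, 0.004, 0, 0], [0, 0, 0.007, 0, 0], [0, 0, 0.007, 0, 0]]]'

```text
time_s: 3.23
ee_pos: [622.6, 83.8, 108.4]
ee_rot: [-180.0, 0.1, 15.0]
force: [-0.5, 0.6, -0.2]
gripper_width: 0.4
```

Request:
jog_arm --deltas '[[[0, 0, 0.001, 0, 0], [0, 0, 0.002, 0, 0], [0, 0, 0.002, 0, 0]]]'

```text
time_s: 3.48
ee_pos: [623.1, 83.9, 107.3]
ee_rot: [180.0, -0.0, 15.0]
force: [-0.5, 0.3, 1.1]
gripper_width: 0.2
```

Request:
jog_arm --deltas '[[[0, 0, 0.001, 0, 0], [0, 0, 0.001, 0, 0]]]'

```text
time_s: 3.65
ee_pos: [623.0, 83.6, 106.6]
ee_rot: [180.0, -0.0, 15.0]
force: [-2.2, -2.0, 5.0]
gripper_width: 0.3
```

Request:
jog_arm --deltas '[[[0, 0, 0.001, 0, 0], [0, 0, 0.001, 0, 0]]]'

```text
time_s: 3.82
ee_pos: [622.7, 83.3, 105.8]
ee_rot: [179.9, 0.0, 15.0]
force: [-2.4, -1.1, 6.9]
gripper_width: 0.5
```

Request:
jog_arm --deltas '[[[-0.0005, 0.0003, 0.001, 0, 0], [-0.001, 0.0007, 0.002, 0, 0], [-0.001, 0.0007, 0.002, 0, 0]]]'

```text
time_s: 4.07
ee_pos: [622.0, 82.4, 104.0]
ee_rot: [179.9, 0.0, 15.0]
force: [-3.0, -1.1, 7.2]
gripper_width: 0.6
```

Request:
jog_arm --deltas '[[[-0.0005, 0.0003, 0.001, 0, 0], [-0.001, 0.0007, 0.002, 0, 0], [-0.001, 0.0007, 0.002, 0, 0]]]'

```text
time_s: 4.32
ee_pos: [621.2, 81.4, 102.0]
ee_rot: [179.9, -0.0, 15.0]
force: [-2.7, -0.8, 7.0]
gripper_width: 0.3
```

Request:
jog_arm --deltas '[[[-0.0005, 0.0003, 0.001, 0, 0], [-0.0005, 0.0003, 0.001, 0, 0]]]'

```text
time_s: 4.48
ee_pos: [620.8, 81.0, 101.0]
ee_rot: [179.9, -0.0, 15.0]
force: [-1.6, -2.6, 6.9]
gripper_width: 0.6
```

Request:
jog_arm --deltas '[[[-0.0005, 0.0003, 0.001, 0, 0], [-0.0005, 0.0003, 0.001, 0, 0]]]'

```text
time_s: 4.65
ee_pos: [620.5, 80.5, 100.0]
ee_rot: [179.9, -0.0, 15.0]
force: [-2.7, -2.3, 6.3]
gripper_width: 0.4
```

Request:
jog_arm --deltas '[[[-0.0005, 0.0003, 0.001, 0, 0], [-0.0005, 0.0003, 0.001, 0, 0]]]'

```text
time_s: 4.82
ee_pos: [620.1, 80.0, 99.0]
ee_rot: [179.9, -0.0, 15.0]
force: [-2.1, -2.2, 6.3]
gripper_width: 0.3
```

Request:
jog_arm --deltas '[[[-0.0005, 0.0003, 0.001, 0, 0], [-0.0005, 0.0003, 0.001, 0, 0]]]'

```text
time_s: 4.98
ee_pos: [619.9, 79.7, 98.4]
ee_rot: [179.9, -0.0, 15.0]
force: [-2.9, -2.8, 7.8]
gripper_width: 0.8
```

Request:
jog_arm --deltas '[[[0, 0, 0.001, 0, 0], [0, 0, 0.001, 0, 0]]]'

```text
time_s: 5.15
ee_pos: [619.9, 79.7, 98.2]
ee_rot: [179.9, -0.1, 15.0]
force: [-3.7, -2.6, 11.4]
gripper_width: 0.3
```

The corner dips about 9 mm and then bottoms out. I'll release it along the same arc.

Request:
jog_arm --deltas '[[[0, 0, -0.001, 0, 0], [0.001, -0.0007, -0.003, 0, 0], [0.002, -0.0014, -0.005, 0, 0], [0.003, -0.002, -0.007, 0, 0], [0.004, -0.0026, -0.009, 0, 0], [0.0045, -0.003, -0.0105, 0, 0], [0.0045, -0.003, -0.013, 0, 0], [0.0045, -0.003, -0.02, 0, 0], [0.0045, -0.003, -0.035, 0, 0], [0.0045, -0.003, -0.05, 0, 0], [0.0045, -0.003, -0.05, 0, 0]]]'

```text
time_s: 6.07
ee_pos: [625.3, 84.6, 149.0]
ee_rot: [179.9, -0.3, 15.0]
force: [0.4, -0.4, -0.6]
gripper_width: 0.2
```

```bash
python3 -c "
from h import *
u=np.array([np.cos(np.deg2rad(13.3)),np.sin(np.deg2rad(13.3))])
T=np.array([519.3,52.5])-70*u
print(T)
P=T-u*36
goto([*P,150],13.3)
snap('scene','s2');snap('top','t2')
a=cv2.imread('pics/s2.png')[120:260,250:430];b=cv2.imread('pics/t2.png')[100:260,170:350]
cv2.imwrite('pics/s2c.png',cv2.resize(a,None,fx=4,fy=4))
cv2.imwrite('pics/t2c.png',cv2.resize(b,None,fx=3.5,fy=3.5))"
```

```text
[451.17747891  36.3965184 ]
shift mm [-216.6    0.6   -2.3] turn 1.67 | pos [625.3  84.6 149. ] rot [179.9  -0.3  15. ] F [ 0.4 -0.4 -0.6]
```

View pics/s2c.png

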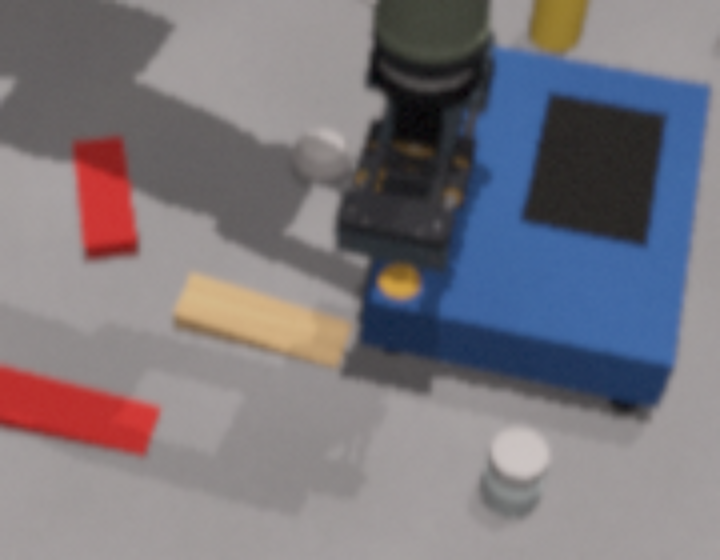

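View pics/t2c.png

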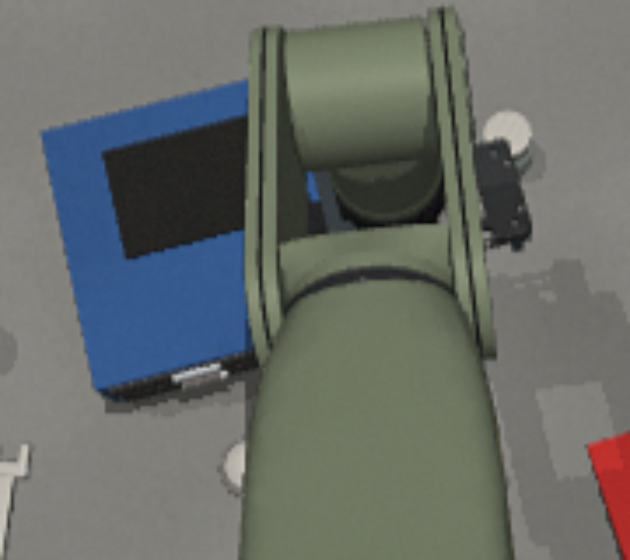

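The chest has fallen back level and nothing has shifted. Next I go behind the wedge's tail.

```bash
python3 -c "
from h import *
goto([420.1,28.2,23],15)"
```

```text
shift mm [-211.2    1.7  122.9] turn -0.03 | pos [623.6  84.4 146.2] rot [ 1.8e+02 -1.0e-01  1.5e+01] F [-0.  -0.  -0.4]
```

Request:
jog_arm --deltas '[[[-0.035, 0, 0, 0, 0], [-0.07, 0, 0, 0, 0], [-0.105, 0, 0, 0, 0], [-0.14, 0.001, 0, 0, 0], [-0.175, 0.001, 0, 0, 0], [-0.2, 0.002, 0, 0, 0], [-0.212, 0.002, 0.01, 0, 0], [-0.212, 0.002, 0.04, 0, 0], [-0.212, 0.002, 0.06, 0, 0], [-0.212, 0.002, 0.075, 0, 0], [-0.212, 0.002, 0.075, 0, 0]]]'

```text
time_s: 7.08
ee_pos: [415.9, 27.5, 67.9]
ee_rot: [-179.9, 0.5, 15.0]
force: [-1.0, 0.2, 0.0]
gripper_width: 0.9
```

```bash
python3 -c "
from h import *
goto([420.1,28.2,23],15)
snap('scene','s3')
a=cv2.imread('pics/s3.png')[120:260,250:430]
cv2.imwrite('pics/s3c.png',cv2.resize(a,None,fx=4,fy=4))"
```

```text
shift mm [ 4.6  0.5 44.8] turn -0.03 | pos [415.9  27.5  67.9] rot [-179.9    0.5   15. ] F [-1.   0.2  0. ]
```

View pics/s3c.png

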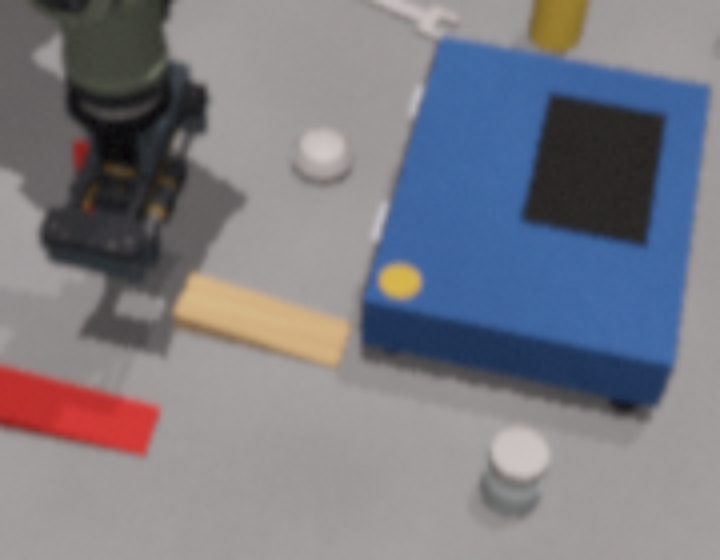

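Request:
jog_arm --deltas '[[[0, 0, 0.02, 0, 0], [0, 0, 0.037, 0, 0], [0, 0, 0.045, 0, 0], [0, 0, 0.048, 0, 0], [0, 0, 0.048, 0, 0], [0, 0, 0.048, 0, 0]]]'

```text
time_s: 7.63
ee_pos: [419.7, 27.7, 23.6]
ee_rot: [180.0, -0.1, 15.0]
force: [0.4, -0.1, 0.2]
gripper_width: 0.3
```

```bash
python3 -c "
from h import *
goto([420.1,28.2,23],15)
snap('scene','s4')
a=cv2.imread('pics/s4.png')[120:260,250:430]
cv2.imwrite('pics/s4c.png',cv2.resize(a,None,fx=4,fy=4))"
```

```text
shift mm [ 0.5 -0.4  0.6] turn -0.03 | pos [419.7  27.7  23.6] rot [ 1.8e+02 -1.0e-01  1.5e+01] F [ 0.4 -0.1  0.2]
```

View pics/s4c.png

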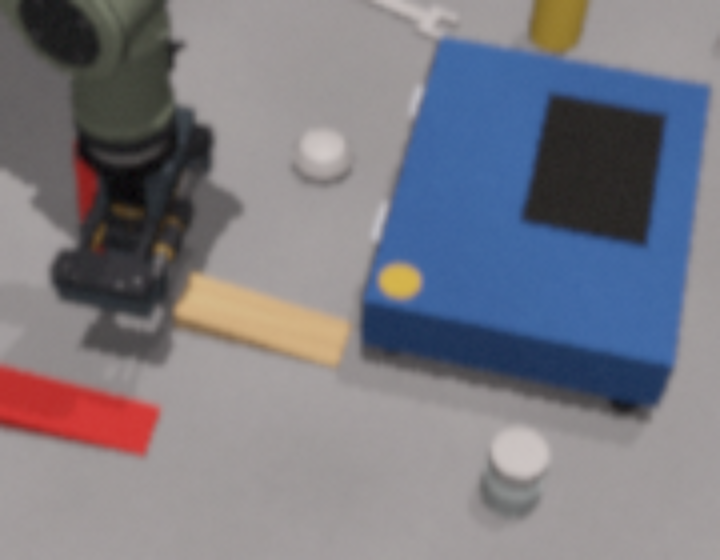

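Request:
jog_arm --deltas '[[[0.004, 0, 0, 0, 0], [0.008, 0, 0, 0, 0], [0.012, 0, 0, 0, 0], [0.015, 0, 0, 0, 0], [0.018, 0, 0, 0, 0], [0.021, 0, 0, 0, 0], [0.024, 0, 0, 0, 0], [0.027, -0.0005, 0, 0, 0], [0.03, -0.0005, 0, 0, 0], [0.033, -0.001, 0, 0, 0], [0.036, -0.001, 0, 0, 0], [0.04, -0.0015, 0, 0, 0], [0.04, -0.0015, 0, 0, 0]]]'

```text
time_s: 8.77
ee_pos: [458.6, 39.7, 23.0]
ee_rot: [180.0, -0.1, 15.0]
force: [-0.1, -0.4, 0.2]
gripper_width: 0.1
```

```bash
python3 -c "
from h import *
goto([420.1,28.2,23],15)
snap('scene','s5')
a=cv2.imread('pics/s5.png')[150:230,280:380]
cv2.imwrite('pics/s5c.png',cv2.resize(a,None,fx=6,fy=6,interpolation=cv2.INTER_CUBIC))"
```

```text
shift mm [-40.2   1.1  -0. ] turn -0.02 | pos [458.6  39.7  23. ] rot [ 1.8e+02 -1.0e-01  1.5e+01] F [-0.1 -0.4  0.2]
```

View pics/s5c.png

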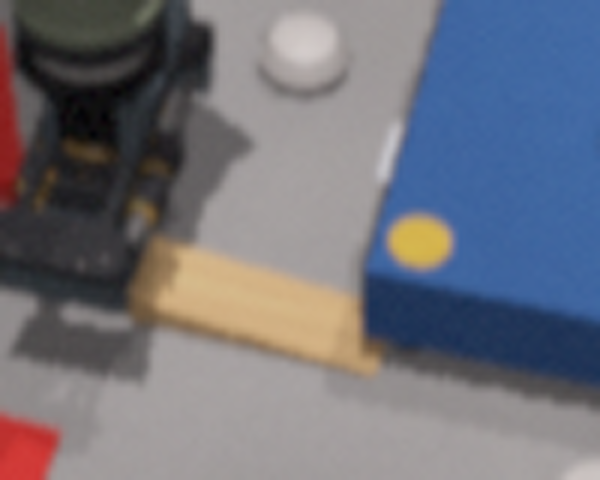

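Run:
```python
from fit import *
W=[(70,-23,3),(-70,-23,19),(-70,23,19)]
ws=[('scene',up(x,y,280,150,6),l) for (x,y),l in zip([(379,374),(133,302),(158,237)],W)]
p,r=fit(ws,[543,58,14]);print(p,r)
# calibrate against scene-only chest fit
c=np.array([622.5,84.8]);a=np.deg2rad(15)
for l in (70,-70):
    b=np.deg2rad(p[2]); q=p[:2]+l*np.array([np.cos(b),np.sin(b)])-c
    print('local',q@[np.cos(a),np.sin(a)],q@[-np.sin(a),np.cos(a)])
```

```text
[546.30446822  63.85307063  14.53160676] [ 0.3  0.2 -0.1 -0.2 -0.2  0. ]
local -9.023035314319712 -1.084569201433408
local -149.01835719177953 0.05991864316877237
```

Request:
jog_arm --deltas '[[[0.003, 0, 0, 0, 0], [0.006, 0, 0, 0, 0], [0.009, 0, 0, 0, 0], [0.012, 0, 0, 0, 0], [0.015, 0, 0, 0, 0], [0.018, 0, 0, 0, 0], [0.021, 0, 0, 0, 0], [0.024, 0, 0, 0, 0], [0.027, 0, 0, 0, 0], [0.03, 0, 0, 0, 0], [0.033, 0, 0, 0, 0], [0.035, 0, 0, 0, 0], [0.035, 0, 0, 0, 0]]]'

```text
time_s: 9.9
ee_pos: [492.0, 48.6, 23.0]
ee_rot: [180.0, -0.1, 15.0]
force: [0.9, -0.0, -0.4]
gripper_width: 0.6
```

Request:
jog_arm --deltas '[[[0.002, 0, 0, 0, 0], [0.004, 0, 0, 0, 0], [0.006, 0, 0, 0, 0]]]'

```text
time_s: 10.15
ee_pos: [497.0, 50.0, 22.9]
ee_rot: [180.0, -0.0, 15.0]
force: [-0.5, 0.0, -0.5]
gripper_width: 0.0
```

Request:
jog_arm --deltas '[[[0.001, 0, 0, 0, 0], [0.002, 0, 0, 0, 0], [0.003, 0, 0, 0, 0]]]'

```text
time_s: 10.4
ee_pos: [499.6, 50.7, 22.9]
ee_rot: [180.0, 0.0, 15.0]
force: [-0.7, -0.1, 1.0]
gripper_width: 0.3
```

Request:
jog_arm --deltas '[[[0.001, 0, 0, 0, 0], [0.002, 0, 0, 0, 0]]]'

```text
time_s: 10.57
ee_pos: [501.9, 51.3, 22.9]
ee_rot: [180.0, -0.0, 15.0]
force: [-0.1, -1.4, -0.7]
gripper_width: 0.5
```

Request:
jog_arm --deltas '[[[0.001, 0, 0, 0, 0], [0.002, 0, 0, 0, 0]]]'

```text
time_s: 10.73
ee_pos: [503.8, 51.8, 22.9]
ee_rot: [180.0, -0.0, 15.0]
force: [-1.2, -0.4, 0.5]
gripper_width: 0.4
```

Request:
jog_arm --deltas '[[[0.001, 0, 0, 0, 0], [0.002, 0, 0, 0, 0]]]'

```text
time_s: 10.9
ee_pos: [505.6, 52.4, 22.9]
ee_rot: [180.0, 0.0, 15.0]
force: [0.2, -0.0, 0.4]
gripper_width: 0.6
```

Request:
jog_arm --deltas '[[[0.001, 0, 0, 0, 0], [0.001, 0, 0, 0, 0]]]'

```text
time_s: 11.07
ee_pos: [507.1, 52.7, 23.0]
ee_rot: [180.0, -0.0, 15.0]
force: [0.4, 0.2, -0.2]
gripper_width: 0.4
```

Request:
jog_arm --deltas '[[[0.001, 0, 0, 0, 0], [0.001, 0, 0, 0, 0]]]'

```text
time_s: 11.23
ee_pos: [507.7, 52.9, 22.9]
ee_rot: [180.0, -0.0, 15.0]
force: [-0.5, -0.4, 0.5]
gripper_width: 0.3
```

Request:
jog_arm --deltas '[[[0.001, 0, 0, 0, 0], [0.001, 0, 0, 0, 0]]]'

```text
time_s: 11.4
ee_pos: [508.7, 53.1, 22.9]
ee_rot: [180.0, -0.0, 15.0]
force: [-0.8, -0.5, 0.2]
gripper_width: 0.3
```

Request:
jog_arm --deltas '[[[0.001, 0, 0, 0, 0], [0.001, 0, 0, 0, 0]]]'

```text
time_s: 11.57
ee_pos: [509.8, 53.4, 22.9]
ee_rot: [180.0, -0.0, 15.0]
force: [-0.5, -1.0, -0.6]
gripper_width: 0.7
```

Request:
jog_arm --deltas '[[[0.001, 0, 0, 0, 0], [0.001, 0, 0, 0, 0]]]'

```text
time_s: 11.73
ee_pos: [510.8, 53.7, 23.0]
ee_rot: [180.0, -0.0, 15.0]
force: [-0.6, -0.7, -0.1]
gripper_width: 0.6
```

Request:
jog_arm --deltas '[[[0.001, 0, 0, 0, 0], [0.001, 0, 0, 0, 0]]]'

```text
time_s: 11.9
ee_pos: [511.7, 53.9, 23.0]
ee_rot: [180.0, -0.0, 15.0]
force: [-0.2, -0.6, 0.7]
gripper_width: 0.5
```

Request:
jog_arm --deltas '[[[0.001, 0, 0, 0, 0], [0.001, 0, 0, 0, 0]]]'

```text
time_s: 12.07
ee_pos: [512.7, 54.2, 22.9]
ee_rot: [180.0, -0.0, 15.0]
force: [0.1, 0.6, 0.1]
gripper_width: 0.5
```

Request:
jog_arm --deltas '[[[0.001, 0, 0, 0, 0], [0.001, 0, 0, 0, 0]]]'

```text
time_s: 12.23
ee_pos: [513.6, 54.4, 22.9]
ee_rot: [180.0, -0.0, 15.0]
force: [1.0, -0.7, -0.3]
gripper_width: 0.1
```

Request:
jog_arm --deltas '[[[0.001, 0, 0, 0, 0], [0.001, 0, 0, 0, 0]]]'

```text
time_s: 12.4
ee_pos: [514.6, 54.7, 23.0]
ee_rot: [180.0, -0.0, 15.0]
force: [-0.5, -0.7, -0.6]
gripper_width: 0.6
```

Request:
jog_arm --deltas '[[[0.001, 0, 0, 0, 0], [0.001, 0, 0, 0, 0]]]'

```text
time_s: 12.57
ee_pos: [515.6, 55.0, 22.9]
ee_rot: [180.0, -0.0, 15.0]
force: [0.1, -0.2, -0.3]
gripper_width: -0.2
```

```bash
python3 -c "
from h import *
snap('scene','s6')
a=cv2.imread('pics/s6.png')[150:230,280:380]
cv2.imwrite('pics/s6c.png',cv2.resize(a,None,fx=6,fy=6,interpolation=cv2.INTER_CUBIC))"
```

```text
(no output)
```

View pics/s6c.png

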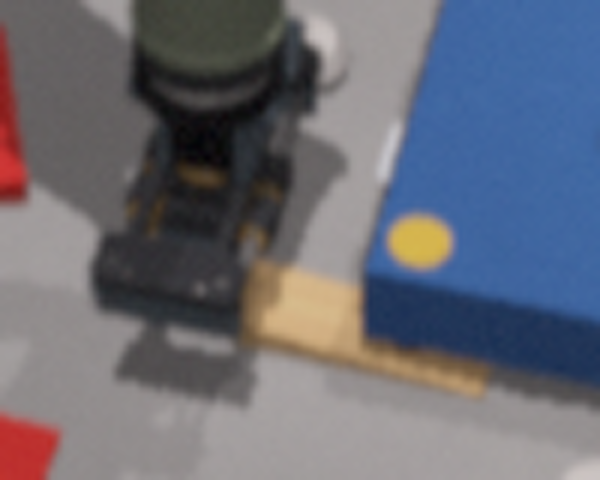

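Run:
```python
from fit import *
c=np.array([622.5,84.8]);a=np.deg2rad(15)
for u,v,h in ((488,391,3),(485,397,0)):
    q=pix2w('scene',*up(u,v,280,150,6),h)[:2]-c
    print('local',q@[np.cos(a),np.sin(a)],q@[-np.sin(a),np.cos(a)])
```

```text
local 48.64204930158829 -19.114398113455454
local 47.723647081355004 -21.28446574697065
```

Request:
jog_arm --deltas '[[[0.001, 0, 0, 0, 0], [0.001, 0, 0, 0, 0]]]'

```text
time_s: 12.78
ee_pos: [516.5, 55.2, 23.0]
ee_rot: [180.0, -0.0, 15.0]
force: [-0.4, -0.0, 0.3]
gripper_width: 0.2
```

Request:
jog_arm --deltas '[[[0.001, 0, 0, 0, 0], [0.001, 0, 0, 0, 0]]]'

```text
time_s: 12.95
ee_pos: [517.5, 55.5, 22.9]
ee_rot: [180.0, -0.0, 15.0]
force: [-0.2, 0.6, -0.3]
gripper_width: 0.3
```

Request:
jog_arm --deltas '[[[0.001, 0, 0, 0, 0], [0.001, 0, 0, 0, 0]]]'

```text
time_s: 13.12
ee_pos: [518.4, 55.7, 22.9]
ee_rot: [180.0, -0.0, 15.0]
force: [-0.5, -0.0, -0.5]
gripper_width: 0.7
```

Request:
jog_arm --deltas '[[[0.001, 0, 0, 0, 0], [0.001, 0, 0, 0, 0]]]'

```text
time_s: 13.28
ee_pos: [519.3, 56.0, 22.9]
ee_rot: [180.0, -0.0, 15.0]
force: [-0.8, 0.0, 0.3]
gripper_width: 0.3
```

Request:
jog_arm --deltas '[[[0.001, 0, 0, 0, 0], [0.001, 0, 0, 0, 0]]]'

```text
time_s: 13.45
ee_pos: [519.6, 56.1, 22.9]
ee_rot: [-180.0, 0.1, 15.0]
force: [-3.6, 0.2, 2.1]
gripper_width: 0.2
```

Request:
jog_arm --deltas '[[[0.001, 0, 0, 0, 0], [0.001, 0, 0, 0, 0]]]'

```text
time_s: 13.62
ee_pos: [520.0, 56.3, 22.9]
ee_rot: [-180.0, 0.1, 15.0]
force: [-4.8, -1.4, 4.6]
gripper_width: 0.5
```

Request:
jog_arm --deltas '[[[0.001, 0, 0, 0, 0], [0.001, 0, 0, 0, 0]]]'

```text
time_s: 13.78
ee_pos: [520.3, 56.4, 22.8]
ee_rot: [-180.0, 0.2, 15.0]
force: [-5.9, -2.0, 6.1]
gripper_width: 0.4
```

The push force rose from under 1 N to about 6 N, so the wedge is snug. I'll back off straight and look.

Request:
jog_arm --deltas '[[[-0.003, 0, 0, 0, 0], [-0.01, 0, 0, 0, 0], [-0.025, 0, 0, 0, 0], [-0.035, 0, 0, 0, 0], [-0.04, 0, -0.02, 0, 0], [-0.04, 0, -0.06, 0, 0], [-0.04, 0, -0.1, 0, 0], [-0.04, 0, -0.127, 0, 0], [-0.04, 0, -0.127, 0, 0]]]'

```text
time_s: 14.53
ee_pos: [487.4, 46.7, 155.8]
ee_rot: [179.9, -0.8, 15.0]
force: [0.6, 0.5, -0.2]
gripper_width: 0.3
```

Run:
```python
from h import *
snap('scene','s7')
a=cv2.imread('pics/s7.png')[120:230,290:440]
cv2.imwrite('pics/s7c.png',cv2.resize(a,None,fx=5,fy=5,interpolation=cv2.INTER_CUBIC))
goto([621.5,84.3,112],15)
```

```text
shift mm [140.6  -1.5  42.3] turn -0.04 | pos [485.6  46.6 153.1] rot [179.9  -0.5  15. ] F [-0.1  0.5 -0.8]
```

View pics/s7c.png

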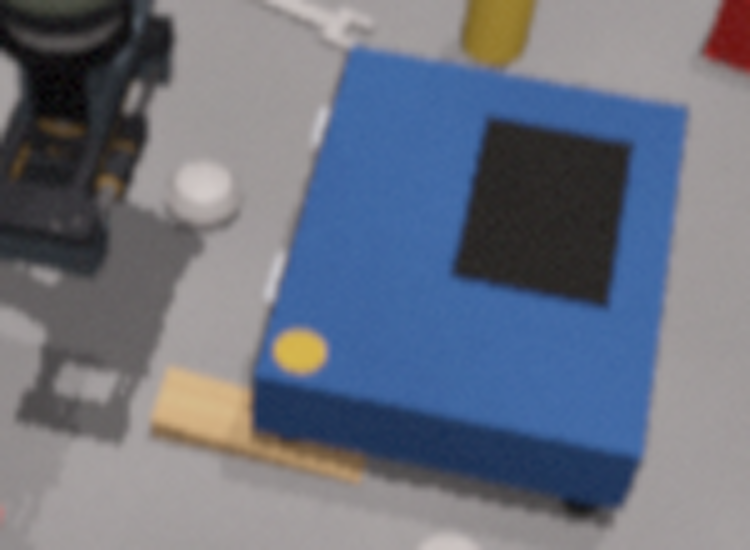

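The chest hasn't moved and the wedge sits under the marked corner. Next, the proving press.

Request:
jog_arm --deltas '[[[0.02, 0, 0, 0, 0], [0.05, 0, 0, 0, 0], [0.085, 0, 0, 0, 0], [0.115, -0.001, 0, 0, 0], [0.135, -0.001, 0.01, 0, 0], [0.139, -0.001, 0.025, 0, 0], [0.139, -0.001, 0.032, 0, 0], [0.139, -0.001, 0.034, 0, 0], [0.139, -0.001, 0.034, 0, 0]]]'

```text
time_s: 15.33
ee_pos: [615.8, 82.9, 114.3]
ee_rot: [-180.0, 0.2, 15.0]
force: [-0.2, 0.3, -0.5]
gripper_width: 0.5
```

```bash
python3 -c "
from h import *
goto([621.5,84.3,108],15)"
```

```text
shift mm [5.9 0.2 6.2] turn -0.04 | pos [615.8  82.9 114.3] rot [-180.     0.2   15. ] F [-0.2  0.3 -0.5]
```

Request:
jog_arm --deltas '[[[0.0055, 0, 0.003, 0, 0], [0.0055, 0, 0.005, 0, 0], [0.0055, 0, 0.005, 0, 0], [0.0055, 0, 0.005, 0, 0]]]'

```text
time_s: 15.67
ee_pos: [622.7, 84.6, 111.4]
ee_rot: [180.0, -0.0, 15.0]
force: [0.5, -0.0, -0.2]
gripper_width: 0.4
```

Request:
jog_arm --deltas '[[[0, 0, 0.001, 0, 0], [0, 0, 0.002, 0, 0], [0, 0, 0.002, 0, 0]]]'

```text
time_s: 15.92
ee_pos: [622.6, 84.7, 109.0]
ee_rot: [180.0, 0.0, 15.0]
force: [-0.1, 0.4, 0.3]
gripper_width: 0.7
```

Request:
jog_arm --deltas '[[[0, 0, 0.001, 0, 0], [0, 0, 0.001, 0, 0]]]'

```text
time_s: 16.08
ee_pos: [622.6, 84.7, 107.8]
ee_rot: [180.0, 0.0, 15.0]
force: [-1.0, -0.3, -0.3]
gripper_width: 0.4
```

Request:
jog_arm --deltas '[[[0, 0, 0.001, 0, 0], [0, 0, 0.001, 0, 0]]]'

```text
time_s: 16.25
ee_pos: [622.9, 84.7, 107.3]
ee_rot: [180.0, -0.0, 15.0]
force: [-1.1, -1.1, 2.9]
gripper_width: 0.5
```

Request:
jog_arm --deltas '[[[0, 0, 0.001, 0, 0], [0, 0, 0.001, 0, 0]]]'

```text
time_s: 16.42
ee_pos: [622.9, 84.7, 107.2]
ee_rot: [180.0, -0.1, 15.0]
force: [-2.7, -0.6, 7.3]
gripper_width: 0.7
```

Request:
jog_arm --deltas '[[[0, 0, 0.001, 0, 0], [0, 0, 0.001, 0, 0]]]'

```text
time_s: 16.58
ee_pos: [622.9, 84.6, 107.1]
ee_rot: [180.0, -0.1, 15.0]
force: [-4.0, 0.5, 11.3]
gripper_width: 0.2
```

Request:
jog_arm --deltas '[[[0, 0, 0.001, 0, 0], [0, 0, 0.001, 0, 0]]]'

```text
time_s: 16.75
ee_pos: [622.8, 84.6, 107.0]
ee_rot: [180.0, -0.1, 15.0]
force: [-5.4, -0.7, 16.3]
gripper_width: 0.6
```

No dip: 16 N moves it only 0.3 mm. One more step, hold, then release.

Request:
jog_arm --deltas '[[[0, 0, 0.001, 0, 0], [0, 0, 0.001, 0, 0], [0, 0, 0.001, 0, 0], [0, 0, 0.001, 0, 0]]]'

```text
time_s: 17.08
ee_pos: [622.8, 84.6, 107.0]
ee_rot: [180.0, -0.1, 15.0]
force: [-6.8, -1.4, 20.1]
gripper_width: 0.8
```

Request:
jog_arm --deltas '[[[0, 0, -0.002, 0, 0], [0, 0, -0.004, 0, 0], [0, 0, -0.006, 0, 0], [0, 0, -0.009, 0, 0], [0, 0, -0.02, 0, 0], [0, 0, -0.05, 0, 0], [0, 0, -0.085, 0, 0], [0, 0, -0.12, 0, 0], [0, 0, -0.13, 0, 0], [-0.04, 0.02, -0.13, 0, 0], [-0.08, 0.04, -0.13, 0, 0], [-0.115, 0.06, -0.13, 0, 0], [-0.15, 0.09, -0.13, 0, 0], [-0.18, 0.12, -0.13, 0, 0], [-0.21, 0.15, -0.13, 0, 0], [-0.24, 0.18, -0.13, 0, 0], [-0.27, 0.21, -0.13, 0, 0], [-0.29, 0.24, -0.13, 0, 0], [-0.3, 0.25, -0.13, 0, 0], [-0.3, 0.25, -0.13, 0, 0]]]'

```text
time_s: 18.75
ee_pos: [395.7, -237.5, 233.2]
ee_rot: [179.9, 0.1, 14.7]
force: [0.3, 0.0, 0.8]
gripper_width: 0.6
```

Run:
```python
from h import *
snap('scene','s8');snap('top','t8')
a=cv2.imread('pics/s8.png')[120:230,290:440]
b=cv2.imread('pics/t8.png')[100:250,170:340]
cv2.imwrite('pics/s8c.png',cv2.resize(a,None,fx=5,fy=5,interpolation=cv2.INTER_CUBIC))
cv2.imwrite('pics/t8c.png',cv2.resize(b,None,fx=4,fy=4,interpolation=cv2.INTER_CUBIC))
```

```text
(no output)
```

View pics/s8c.png

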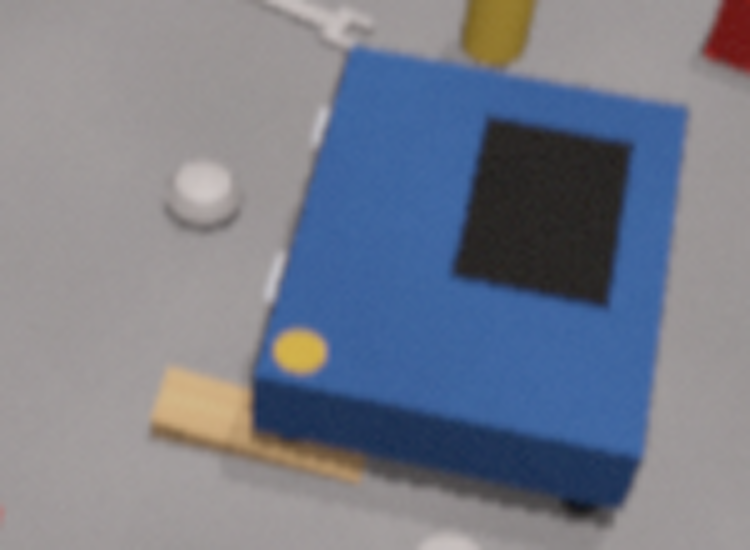

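View pics/t8c.png

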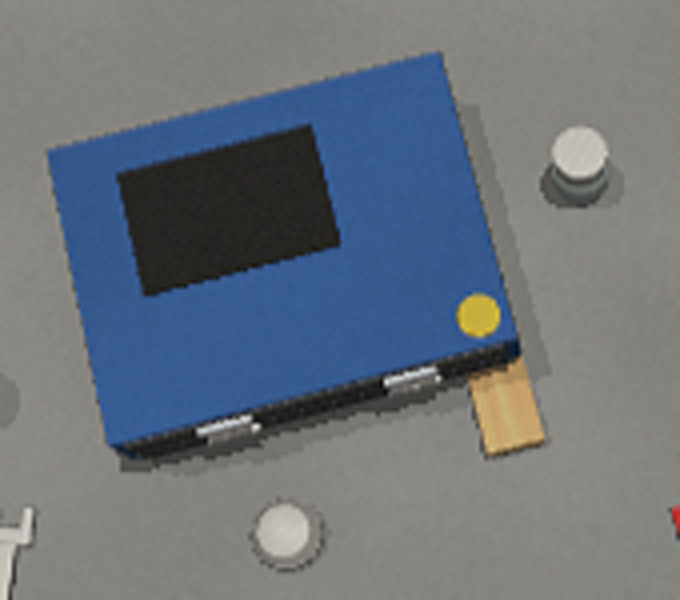

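Chest, dab (scene crop 300,351, unchanged) and bystanders are where they were, and the wedge sits square under the corner. The arm is clear. I'll let it settle and hand in.

Request:
jog_arm --deltas '[[[0, 0, 0, 0, 0], [0, 0, 0, 0, 0], [0, 0, 0, 0, 0], [0, 0, 0, 0, 0]]]'

```text
time_s: 19.18
ee_pos: [398.0, -233.5, 232.9]
ee_rot: [-180.0, -0.0, 15.1]
force: [-0.5, -1.1, -0.4]
gripper_width: 0.2
```

Run:
```python
from h import *
a=cv2.imread('pics/s8.png')
h=lambda im:cv2.connectedComponentsWithStats(cv2.inRange(cv2.cvtColor(im,cv2.COLOR_BGR2HSV),(15,100,100),(35,255,255))[180:200,340:360])[3][1:]
print(h(cv2.imread('pics/s0.png')),h(a)); print(env.job_done())
```

```text
[[9.54385965 9.94736842]] [[9.54385965 9.94736842]]
the job is handed in; nothing more can be done
None
```

The chest no longer rocks, and I handed the job in at about 19 s of the 58 s allowed.

- **First press:** the marked corner dipped about 9 mm under roughly 7 N, then hit bottom. I let it back up and it stood level again.
- **Wedge:** I pushed the pale wedge about 88 mm, thin end first, by its tail face with closed fingers. The push stayed at friction level, then rose to about 6 N over the last 1 mm, and I stopped there.
- **Second press:** 20 N on the corner gave only about 0.3 mm, with no dip.
- **After moving clear:** the dab's image position was identical before and after, so the chest had not shifted. In the last crops around the chest the wedge, jar and dolly looked as they should. I did not re-check the hammer, tin or other bystanders, though the arm never worked near them.

One disagreement: the first press suggested a gap of about 9.3 mm, while the wedge came snug at about 10.1 mm thickness under the foot. I went by the push force and the second press.

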